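# Switch the microscope's light base to darkfield

### The arm

A 6-joint arm with a two-finger parallel gripper is mounted at the origin on the work surface. World frame = base frame: x ahead of the robot, y to its left, z up, the work surface at z = 0. Lengths are in mm, angles in rad, forces in N, time in s.
With the tool pointing down it reaches from about 350 to 975 mm from the base axis. Payload 7.1 kg.
Tool frame: the origin (TCP) lies between the finger pads; the fingertips stand 19 mm ahead of it and the grasp point (between the pads) is the TCP; z points along the fingers, y is the line along which they close (so a half turn about z gives the same grasp; the last joint's range is limited). The gripper opens to 88 mm and grips with 3 to 60 N. Pads are 20 mm wide; open, the fingers measure 115 mm over their backs; the gripper's body (75 mm by 178 mm) begins 61 mm behind the grasp point.
Start: joints at [-1.315, 0.423, 1.63, -0, 1.089, -0.019], TCP at [169.615, -601.528, 241.675] pointing down, gripper open.
Joint ranges: [-3, 3], [-0.9, 2.11], [0.09, 2.58], [-1.31, 4.45], [0.11, 2.69], [-2.54, 2.54]. Speed limits (rad/s): [2.39, 2.39, 3.01, 3.14, 3.14, 3.14].

### API

Orientations are given as a rotation vector (axis times angle).
In Python, from workcell import ctrl gives the robot as it stands.
- The arm moves only by the tool arm_command, never from a script. Its argument "series" is a list of rows, each an object with "linear": the shift along the tool's x, y, z in m, a list of three; "turn": the turn about the tool's z in rad. A call has 1 to 10 rows; each row shifts and turns the commanded pose from where the row before left it, along the tool's axes as they then stand; what a row does not reach is not made up. A row lasts 1/10 s, in which the tool goes at most 50 mm and 8.59 degrees, less where a joint would pass 70% of its speed; a pose out of reach is approached as far as the arm can. A call with a gripper value outside its range is refused whole. "jaw" is the opening, from -1 (shut) to 1 (fully open), set as the call begins (left out, the last holds). The fingers move at their own pace and stop on an object; the grip force is fixed at half the most. Time passes only in rows, so rows that do not move let the fingers close. It gives the time, the measured TCP pose, the force, the opening and the grip force at its end, in the units of the state.
- ctrl.get_obs(): the state, without advancing time (a new reading comes with each control period).
- ctrl.get_image(name): name is "side" or "top" or "wrist"; returns a dict with "frame" (400x640x3 uint8, blue, green, red), "fx", "fy", "cx", "cy" (pixels), "rvec" (rotation vector, rad) and "tvec" (3), from world to camera coordinates, as OpenCV has them. Camera axes: x right, y down, z forward; pixel columns grow to the right and rows downward; lengths in mm; the calibration is good to about 2 mm. The wrist camera is an equidistant fisheye: a pixel r from the principal point sees the ray r / f radians off the axis. A picture is of the moment at which its call begins. There is no depth.
- ctrl.close_job(): hands the job in; it is judged then, once.
The state is a dict: "t": time; "qpos": joint angles; "qvel": joint speeds; "joint_torque": joint torques, N m; "ee_pos": TCP position; "orientation": TCP orientation; "ft_force": force on the tool from outside, world axes, zero at the start; "moment": the same for the moment, N m; "width": finger opening in mm; "grasp_force": force on a finger pad.
Only numpy, scipy, OpenCV 4.12 (cv2) and the standard library are available. Lean on these libraries where they do the work, as an engineer would, in place of code of your own. Each camera call takes 0.05 s, during which the arm holds its last target. There are 200 camera calls.

### The job

Get the digital microscope ready for darkfield: press the green lamp button on the front corner of its light base fully in with your fingertips and let it go, then push the yellow light-mode lever on the side of the base, also with the fingertips, towards the column, past the click of the middle position and all the way to its rear stop, and leave it there. Do not take the lever between the fingers or ram the button or the lever hard against its stop. Pick nothing up, and leave the dish on the stage and the vials and tape roll on the bench where they are.

Things in the scene. Friction and masses are not known exactly. Their poses are not given: they have to be found in the camera images.
- scope: Digital microscope, fixed. Its light base is a cream box 340 (x) x 250 (y) x 62 mm high; origin at the centre of its underside, x to the rear, y to the left, z up. A round black stage, radius 78 mm, top 63.5 mm up, is at x = y = 0. Not used: a black dimmer knob (radius 17 mm, 75 mm high) at x = -138, y = 75 mm.
- zoom_tip (a point): Lower end of the zoom tube with the camera, which hangs upright over the stage centre (x = y = 0 of the scope) from 165 to 405 mm up, radius 37 mm at most. Its arm runs back to a steel column (radius 16 mm, 430 mm high) at x = +135 mm; black focus knobs reach to y = +-50 mm at x = +132 mm, 270 mm up.
- lamp_button_top (a point): Centre of the upper face of the green lamp button: a cap of 22 mm diameter that stands 7 mm out of the base's top, at x = -138, y = -85, z = +69 mm of the scope when not pressed. It moves straight down 5 mm; springs return it.
- lamp_button (a joint): Travel of the lamp button in m: 0 = out, 0.005 = fully in (hard stop). It starts to move at about 1.5 N, takes about 5 N at the bottom and springs back.
- lever_tab (a point): Centre of the yellow tab of the light-mode lever, which sticks out level from the base's right-hand (-y) side: 12 mm (x) x 30 mm (y) x 20 mm (z), its inner end 10 mm and outer end 40 mm from that side, its centre 38 mm above the bench. In the scope's frame at y = -150 mm and x = -60 mm (lever at the front stop) to x = -20 mm (rear stop). Axes as the scope's.
- lever (a joint): Lever position in m along the scope's +x (towards the column): 0 = front stop, brightfield; 0.020 = middle click, oblique; 0.040 = hard rear stop, darkfield. Starts within 3 mm of 0. About 1 N of friction; each of two clicks (from about 4 to 10 and 24 to 30 mm) takes 6 to 7 N to push through, then it slips on a little by itself. Between clicks it stays where left.
- dish: Clear petri dish with a green culture, 60 mm in diameter, 14 mm high, loose on the stage below the zoom tube; origin at the centre of its underside. To be left alone.
- vial_a: Green sample vial with a white cap, 27 mm in diameter, 60 mm high, standing loose on the bench on the lever's side of the base; origin at the centre of its underside. To be left alone.
- vial_b: A second vial like vial_a, on the same side. To be left alone.
- tape: Orange tape roll lying flat on the bench to the right of the microscope, 72 mm outside diameter, 52 mm hole, 19 mm high; origin at the centre of its underside. To be left alone.

How it is judged:
By the outcome, as a careful person would: the job done as asked, in the order asked, and still so for the second after the job is handed in, with the robot touching nothing.
It also fails if it takes over 42 s, if anything falls off the work surface, if the arm or the gripper's body presses on something with over 40 N, if the wrist force passes 120 N, or if a joint passes its speed limit or range.

## Working session

There is one attempt and no reset: what is moved stays moved. The work goes in short steps, Python scripts to look and compute and a tool call to move; the robot and the scene stay as the last step left them, time stands still between calls to the robot, and variables do not carry over. Pictures are saved under pics/ and viewed, at most 10 in all, crops included, and the job is handed in when it is done.

Besides the shell and the picture viewer there is one more tool, called in YAML: its name, and indented under it one key for each argument. arm_command: Moves the arm, as the interface text tells. Its arguments: {"type":"object","properties":{"series":{"type":"array"},"jaw":{"type":"number"}},"required":["series"]}

```bash
mkdir -p pics
python3 - <<'E'
from workcell import ctrl
import cv2, numpy as np
o=ctrl.get_obs(); print({k:np.round(v,3).tolist() for k,v in o.items()})
a=[ctrl.get_image(n) for n in("top","side")]
for n,i in zip(("top","side"),a):
    cv2.imwrite(f"pics/{n}0.png",i["frame"]); print(n,i["fx"],i["cx"],i["cy"],i["rvec"],i["tvec"])
E
```

```text
{'t': 0.0, 'qpos': [-1.315, 0.424, 1.631, 0.0, 1.089, -0.019], 'qvel': [0.0, 0.001, -0.0, -0.001, 0.001, -0.0], 'joint_torque': [-0.003, -54.463, -27.366, 0.064, 0.023, -0.0], 'ee_pos': [169.485, -601.045, 240.925], 'orientation': [-3.111, -0.43, 0.0], 'ft_force': [-0.54, 0.689, -0.048], 'moment': [0.005, -0.025, 0.037], 'grasp_force': 0.0, 'width': 87.84}
top 414.1976529628216 323.5609633027617 203.2758850977829 [ 2.15634014 -2.14023675  0.16930521] [-137.71128562  633.87936112  893.74214692]
side 401.3914266044018 322.060853363969 200.3087387254604 [ 2.42320852 -0.4285692   0.13866536] [-639.64469589  151.89881654  886.85667024]
```

View pics/top0.png

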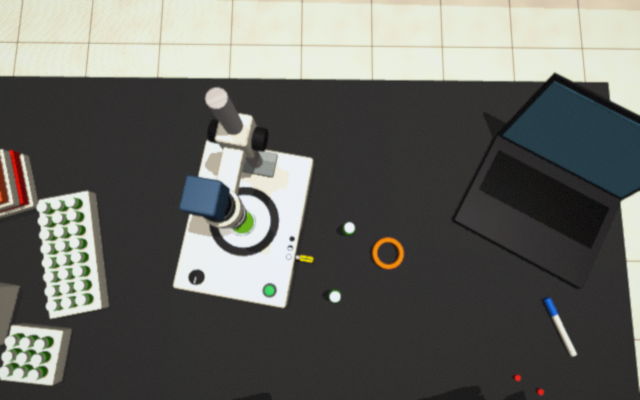

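View pics/side0.png

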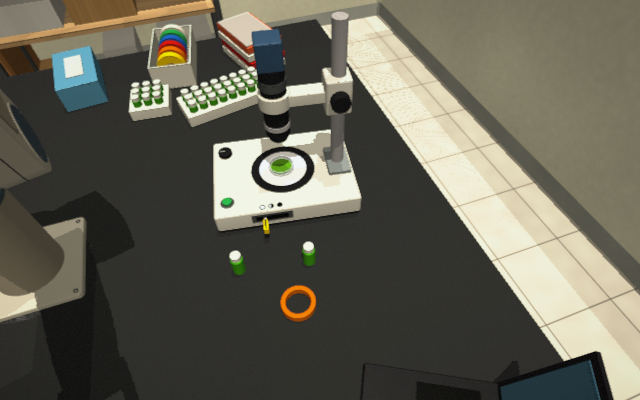

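The top view shows the button at about (270,290), the yellow tab at (306,259), vials at (349,228) and (335,296), and the tape at (388,253). In the side view the button is at (227,203) and the tab at (266,227).

```bash
cat > h.py <<'E'
import cv2, numpy as np
def ray(i,u,v):
    R=cv2.Rodrigues(np.array(i["rvec"],float))[0]; t=np.array(i["tvec"],float).ravel()
    x,y=(u-i["cx"])/i["fx"],(v-i["cy"])/i["fy"]
    return -R.T@t, R.T@np.array([x,y,1.])
def onz(i,u,v,z):
    c,d=ray(i,u,v); return c+d*(z-c[2])/d[2]
def two(i,p,j,q):
    (a,d),(b,e)=ray(i,*p),ray(j,*q)
    s=np.linalg.lstsq(np.c_[d,-e],b-a,rcond=None)[0]
    return (a+d*s[0]+b+e*s[1])/2, np.linalg.norm(a+d*s[0]-b-e*s[1])
def blob(i,lo,hi,near,r=25):
    m=cv2.inRange(cv2.cvtColor(i["frame"],cv2.COLOR_BGR2HSV),lo,hi)
    k=np.zeros_like(m); cv2.circle(k,near,r,255,-1); m&=k
    n,l,s,c=cv2.connectedComponentsWithStats(m)
    b=1+np.argmax(s[1:,4]); return c[b],s[b],(l==b)
E
cat > m.py <<'E'
from workcell import ctrl
from h import *
T,S=ctrl.get_image("top"),ctrl.get_image("side")
G=((45,90,60),(85,255,255)); Y=((22,120,90),(35,255,255)); W=((0,0,150),(180,90,255)); O=((5,150,100),(20,255,255))
bt,bs=blob(T,*G,(270,290),14),blob(S,*G,(227,203),14)
yt,ys=blob(T,*Y,(306,259)),blob(S,*Y,(266,227))
print("button",two(T,bt[0],S,bs[0]),onz(T,*bt[0],69),bt[1],bs[1])
print("tab",two(T,yt[0],S,ys[0]),onz(T,*yt[0],46),yt[1],ys[1])
for n,p,q in(("va",(349,228),(309,246)),("vb",(335,296),(236,257))):
    a,b=blob(T,*W,p,10),blob(S,*W,q,9); print(n,two(T,a[0],S,b[0]),onz(T,*a[0],60))
o=blob(T,*O,(388,253),30); print("tape",onz(T,*o[0],15))
# base top outline in top view
m=cv2.inRange(cv2.cvtColor(T["frame"],cv2.COLOR_BGR2HSV),(0,0,120),(180,80,255))
k=np.zeros_like(m); k[140:315,170:320]=255; m&=k
P=np.array([onz(T,u,v,62)[:2] for u,v in ((312,157),(287,306),(174,288))]); print("corners",P)
f=[]
for v in range(185,290,5):
    if 250<=v<=268: continue
    u=np.where(m[v,:325])[0].max(); f.append(onz(T,u+.5,v,62)[:2])
f=np.array(f,np.float32); vx,vy,x0,y0=cv2.fitLine(f,cv2.DIST_HUBER,0,.1,.1).ravel()
g=[]
for u in range(190,280,5): g.append(onz(T,u,np.where(m[:312,u])[0].max()+.5,62)[:2])
g=cv2.fitLine(np.array(g,np.float32),cv2.DIST_HUBER,0,.1,.1).ravel()
print("right edge dir deg",np.degrees(np.arctan2(vy,vx)),x0,y0,"front edge deg",np.degrees(np.arctan2(g[1],g[0])),g[2:])
E
python3 m.py
```

```text
button (array([442.25691739, -16.08885679,  65.59469303]), np.float64(0.7771591691517695)) [442.06829873 -16.47415595  69.        ] [264 285  11  11  92] [222 198  10   9  69]
tab (array([510.79835392, -94.97660099,  40.2452195 ]), np.float64(0.5445733215471659)) [510.4350949  -95.14084235  46.        ] [299 254  15   9  98] [262 219   8  15  90]
va (array([ 579.95144527, -190.24976893,   58.42375564]), np.float64(0.8567048266819715)) [ 579.38024558 -190.08757736   60.        ]
vb (array([ 429.4270952 , -158.62425642,   56.8587544 ]), np.float64(0.2306104807535368)) [ 429.53729097 -158.50556288   60.        ]
tape [ 524.95900695 -282.56762736   15.        ]
corners [[ 739.0396344  -105.80165837]
 [ 408.1210842   -55.51080106]
 [ 444.66289146  189.67967736]]
right edge dir deg -9.763008 573.35065 -80.74604 front edge deg 80.18697 [426.89703  84.192  ]
```

arm_command:
  jaw: -1
  series:
    - {"linear": [0,0,0],"turn": 0.11}
    - {"linear": [0,0,0],"turn": 0.11}
    - {"linear": [0,0,0],"turn": 0.11}
    - {"linear": [0,0,0],"turn": 0.115}
    - {"linear": [0.005,-0.02,0],"turn": 0}
    - {"linear": [0.01,-0.038,0],"turn": 0}
    - {"linear": [0.01,-0.038,0],"turn": 0}
    - {"linear": [0.01,-0.038,0],"turn": 0}
    - {"linear": [0.01,-0.038,0],"turn": 0}
    - {"linear": [0.01,-0.038,0],"turn": 0}

```text
t: 1.2
ee_pos: [259.7, -402.4, 241.6]
orientation: [-3.13, 0.268, -0.0]
ft_force: [0.3, -0.4, 0.1]
width: 11.0
grasp_force: 0.0
```

arm_command:
  series:
    - {"linear": [0.01,-0.038,0],"turn": 0}
    - {"linear": [0.01,-0.038,0],"turn": 0}
    - {"linear": [0.01,-0.038,0],"turn": 0}
    - {"linear": [0.01,-0.038,0],"turn": 0}
    - {"linear": [0.01,-0.038,0],"turn": 0}
    - {"linear": [0.01,-0.038,0],"turn": 0}
    - {"linear": [0.01,-0.038,0],"turn": 0}
    - {"linear": [0.01,-0.038,0],"turn": 0}
    - {"linear": [0.005,-0.02,0],"turn": 0}
    - {"linear": [0,0,0],"turn": 0}

```text
t: 2.2
ee_pos: [398.7, -97.2, 241.7]
orientation: [-3.13, 0.261, -0.0]
ft_force: [0.4, -0.2, -0.0]
width: 0.3
grasp_force: 0.0
```

arm_command:
  series:
    - {"linear": [0.01,-0.029,0.01],"turn": 0}
    - {"linear": [0.01,-0.029,0.02],"turn": 0}
    - {"linear": [0.0095,-0.029,0.02],"turn": 0}
    - {"linear": [0,0,0.025],"turn": 0}
    - {"linear": [0,0,0.025],"turn": 0}
    - {"linear": [0,0,0.02],"turn": 0}
    - {"linear": [0,0,0],"turn": 0}
    - {"linear": [0,0,0],"turn": 0}

```text
t: 3.0
ee_pos: [441.7, -18.9, 121.8]
orientation: [3.13, -0.268, -0.001]
ft_force: [0.5, -0.4, 0.4]
width: 0.3
grasp_force: 0.0
```

Run:
```python
from workcell import ctrl
import cv2, numpy as np
a=[ctrl.get_image(n)["frame"] for n in("wrist","side")]
b=cv2.resize(a[1][120:280,160:340],None,fx=2.5,fy=2.5)
cv2.imwrite("pics/w1.png",cv2.resize(np.hstack([a[0],cv2.resize(b,(450,400))]),(800,294)))
```

```text
(no output)
```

View pics/w1.png

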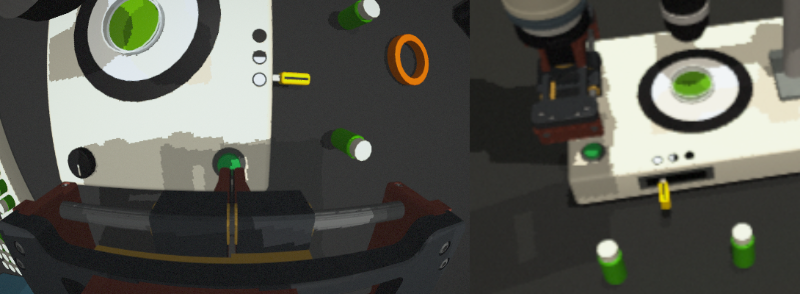

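The wrist view shows the closed fingertips (232,172) in line with the button (229,160). I'll descend carefully.

arm_command:
  series:
    - {"linear": [0,-0.0025,0.01],"turn": 0}
    - {"linear": [0,0,0.01],"turn": 0}
    - {"linear": [0,0,0.008],"turn": 0}
    - {"linear": [0,0,0.003],"turn": 0}
    - {"linear": [0,0,0],"turn": 0}
    - {"linear": [0,0,0],"turn": 0}

```text
t: 3.7
ee_pos: [442.3, -15.7, 90.6]
orientation: [-3.13, 0.267, 0.001]
ft_force: [-0.5, -0.6, -0.4]
width: 0.4
grasp_force: 0.0
```

arm_command:
  series:
    - {"linear": [0,0,0.001],"turn": 0}
    - {"linear": [0,0,0.001],"turn": 0}
    - {"linear": [0,0,0.001],"turn": 0}
    - {"linear": [0,0,0.001],"turn": 0}
    - {"linear": [0,0,0],"turn": 0}

```text
t: 4.2
ee_pos: [442.5, -15.7, 86.8]
orientation: [-3.13, 0.267, -0.001]
ft_force: [-0.9, 0.9, 2.0]
width: 0.8
grasp_force: 1.2
```

arm_command:
  series:
    - {"linear": [0,0,0.001],"turn": 0}
    - {"linear": [0,0,0.001],"turn": 0}
    - {"linear": [0,0,0.0005],"turn": 0}
    - {"linear": [0,0,0],"turn": 0}

```text
t: 4.6
ee_pos: [442.5, -15.7, 84.2]
orientation: [-3.13, 0.267, -0.001]
ft_force: [0.0, 0.1, 3.9]
width: 0.2
grasp_force: 2.0
```

arm_command:
  series:
    - {"linear": [0,0,0.0005],"turn": 0}
    - {"linear": [0,0,0.0005],"turn": 0}
    - {"linear": [0,0,0],"turn": 0}

```text
t: 4.9
ee_pos: [442.5, -15.8, 83.3]
orientation: [-3.13, 0.267, -0.001]
ft_force: [-0.6, 0.5, 6.8]
width: 0.4
grasp_force: 3.1
```

arm_command:
  series:
    - {"linear": [0,0,0.0004],"turn": 0}
    - {"linear": [0,0,0.0004],"turn": 0}
    - {"linear": [0,0,0],"turn": 0}

```text
t: 5.2
ee_pos: [442.5, -15.8, 83.1]
orientation: [-3.13, 0.267, -0.001]
ft_force: [-3.6, -0.2, 15.2]
width: 0.5
grasp_force: 8.0
```

The stop is reached, so I'll release and move over beside the lever.

arm_command:
  series:
    - {"linear": [0,0,-0.004],"turn": 0}
    - {"linear": [0,0,-0.01],"turn": 0}
    - {"linear": [0,0,-0.02],"turn": 0}
    - {"linear": [0.012,0.017,-0.01],"turn": 0}
    - {"linear": [0.012,0.018,0],"turn": 0}
    - {"linear": [0.012,0.018,0],"turn": 0}
    - {"linear": [0.013,0.017,0],"turn": 0}
    - {"linear": [0,0,0],"turn": 0}
    - {"linear": [0,0,0],"turn": 0}

```text
t: 6.1
ee_pos: [478.0, -93.0, 126.3]
orientation: [-3.13, 0.269, 0.002]
ft_force: [-0.7, 0.3, 0.3]
width: 0.8
grasp_force: 0.0
```

Run:
```python
from workcell import ctrl
import cv2, numpy as np
from h import *
a=[ctrl.get_image(n) for n in("wrist","side")]
S=a[1]; G=((45,90,60),(85,255,255)); Y=((22,120,90),(35,255,255))
for n,g,p,z in(("btn",G,(227,203),69),("tab",Y,(266,227),40)):
    try: b=blob(S,*g,p,14); print(n,b[0],b[1],onz(S,*b[0],z))
    except Exception as e: print(n,e)
b=cv2.resize(S["frame"][120:280,160:340],(450,400))
cv2.imwrite("pics/w2.png",cv2.resize(np.hstack([a[0]["frame"],b]),(800,294)))
```

```text
btn attempt to get argmax of an empty sequence
tab [265.66666667 225.98888889] [262 219   8  15  90] [511.08753259 -94.81433944  40.        ]
```

View pics/w2.png

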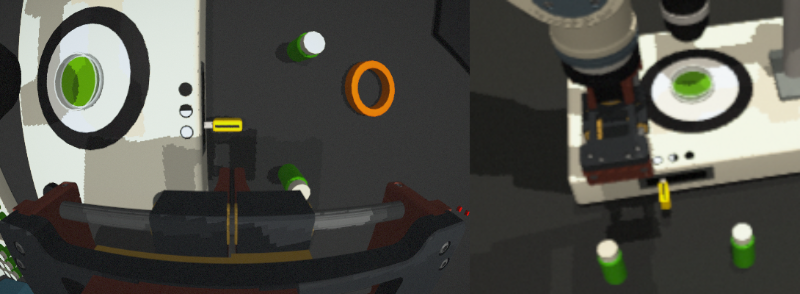

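The fingers (232,172) are in line with the tab (228,125) and clear of the vials.

arm_command:
  series:
    - {"linear": [0,0,0.015],"turn": 0}
    - {"linear": [0,0,0.02],"turn": 0}
    - {"linear": [0,0,0.02],"turn": 0}
    - {"linear": [0,0,0.015],"turn": 0}
    - {"linear": [0,0,0.008],"turn": 0}
    - {"linear": [0.006,0,0],"turn": 0}
    - {"linear": [0.004,0,0],"turn": 0}
    - {"linear": [0,0,0],"turn": 0}
    - {"linear": [0,0,0],"turn": 0}

```text
t: 7.1
ee_pos: [489.2, -94.8, 49.1]
orientation: [3.13, -0.267, 0.002]
ft_force: [0.3, 0.7, -0.7]
width: 0.5
grasp_force: 0.0
```

arm_command:
  series:
    - {"linear": [0.002,0,0],"turn": 0}
    - {"linear": [0.002,0,0],"turn": 0}
    - {"linear": [0.002,0,0],"turn": 0}
    - {"linear": [0.001,0,0],"turn": 0}
    - {"linear": [0,0,0],"turn": 0}

```text
t: 7.6
ee_pos: [494.8, -95.8, 48.2]
orientation: [-3.13, 0.267, 0.002]
ft_force: [-2.4, 0.4, 2.9]
width: 0.4
grasp_force: 1.6
```

arm_command:
  series:
    - {"linear": [0.0015,0,0],"turn": 0}
    - {"linear": [0.0015,0,0],"turn": 0}
    - {"linear": [0.0015,0,0],"turn": 0}
    - {"linear": [0.0015,0,0],"turn": 0}
    - {"linear": [0.0015,0,0],"turn": 0}
    - {"linear": [0.0015,0,0],"turn": 0}
    - {"linear": [0.0015,0,0],"turn": 0}
    - {"linear": [0.0015,0,0],"turn": 0}
    - {"linear": [0.0015,0,0],"turn": 0}
    - {"linear": [0.0015,0,0],"turn": 0}

```text
t: 8.6
ee_pos: [510.3, -98.5, 48.4]
orientation: [-3.13, 0.267, 0.0]
ft_force: [-0.7, -0.2, 1.1]
width: 0.2
grasp_force: 0.6
```

arm_command:
  series:
    - {"linear": [0.0015,0,0],"turn": 0}
    - {"linear": [0.0015,0,0],"turn": 0}
    - {"linear": [0.0015,0,0],"turn": 0}
    - {"linear": [0.0015,0,0],"turn": 0}
    - {"linear": [0.0015,0,0],"turn": 0}
    - {"linear": [0.0015,0,0],"turn": 0}
    - {"linear": [0.0015,0,0],"turn": 0}
    - {"linear": [0,0,0],"turn": 0}

```text
t: 9.4
ee_pos: [521.4, -100.3, 48.4]
orientation: [3.13, -0.267, 0.002]
ft_force: [-0.5, -0.4, -0.4]
width: 0.6
grasp_force: 0.3
```

arm_command:
  series:
    - {"linear": [0.0015,0,0],"turn": 0}
    - {"linear": [0.0015,0,0],"turn": 0}
    - {"linear": [0.0015,0,0],"turn": 0}
    - {"linear": [0.0015,0,0],"turn": 0}
    - {"linear": [0.001,0,0],"turn": 0}
    - {"linear": [0,0,0],"turn": 0}

```text
t: 10.0
ee_pos: [527.6, -101.4, 48.4]
orientation: [3.13, -0.267, 0.0]
ft_force: [-0.5, -0.0, 0.5]
width: 0.6
grasp_force: 0.2
```

arm_command:
  series:
    - {"linear": [0.001,0,0],"turn": 0}
    - {"linear": [0,0,0],"turn": 0}

```text
t: 10.2
ee_pos: [528.5, -101.6, 48.3]
orientation: [-3.13, 0.267, 0.0]
ft_force: [-1.6, -1.2, 0.1]
width: 0.4
grasp_force: 0.4
```

arm_command:
  series:
    - {"linear": [0.0007,0,0],"turn": 0}
    - {"linear": [0,0,0],"turn": 0}

```text
t: 10.4
ee_pos: [529.2, -101.7, 48.3]
orientation: [-3.13, 0.267, 0.0]
ft_force: [-1.1, 0.1, 0.3]
width: 0.4
grasp_force: 0.5
```

arm_command:
  series:
    - {"linear": [0.0008,0,0],"turn": 0}
    - {"linear": [0,0,0],"turn": 0}

```text
t: 10.6
ee_pos: [529.7, -101.8, 48.3]
orientation: [-3.13, 0.267, 0.001]
ft_force: [-2.0, -0.7, 1.7]
width: 0.5
grasp_force: 1.1
```

arm_command:
  series:
    - {"linear": [0.0007,0,0],"turn": 0}
    - {"linear": [0,0,0],"turn": 0}

```text
t: 10.8
ee_pos: [529.7, -101.8, 48.2]
orientation: [-3.13, 0.267, 0.003]
ft_force: [-5.8, -0.0, 3.4]
width: 0.3
grasp_force: 2.6
```

arm_command:
  series:
    - {"linear": [0.0006,0,0],"turn": 0}
    - {"linear": [0,0,0],"turn": 0}

```text
t: 11.0
ee_pos: [529.8, -101.8, 48.2]
orientation: [-3.13, 0.267, 0.005]
ft_force: [-7.2, 1.8, 5.2]
width: 0.4
grasp_force: 3.4
```

arm_command:
  series:
    - {"linear": [-0.003,0,0],"turn": 0}
    - {"linear": [-0.008,0,0],"turn": 0}
    - {"linear": [-0.01,0,0],"turn": 0}
    - {"linear": [0,0,-0.02],"turn": 0}
    - {"linear": [0,0,-0.03],"turn": 0}
    - {"linear": [0,0.01,-0.04],"turn": 0}
    - {"linear": [-0.03,0.03,-0.02],"turn": 0}
    - {"linear": [-0.03,0.03,0],"turn": 0}
    - {"linear": [-0.03,0.03,0],"turn": 0}
    - {"linear": [-0.03,0.03,0],"turn": 0}

```text
t: 12.0
ee_pos: [368.6, -206.7, 158.7]
orientation: [3.13, -0.266, 0.002]
ft_force: [-0.7, -0.2, 0.5]
width: 1.0
grasp_force: 0.0
```

arm_command:
  series:
    - {"linear": [-0.02,0.04,0],"turn": 0}
    - {"linear": [-0.01,0.04,0],"turn": 0}
    - {"linear": [0,0.04,0],"turn": 0}
    - {"linear": [0,0.04,0],"turn": 0}
    - {"linear": [0,0,0],"turn": 0}
    - {"linear": [0,0,0],"turn": 0}

```text
t: 12.6
ee_pos: [312.8, -358.9, 158.1]
orientation: [-3.13, 0.27, 0.0]
ft_force: [0.1, 0.3, 0.4]
width: 0.6
grasp_force: 0.0
```

```bash
python3 m.py
python3 - <<'E'
from workcell import ctrl
import cv2
cv2.imwrite("pics/s3.png",ctrl.get_image("side")["frame"]); print(ctrl.get_obs()["t"])
E
```

```text
button (array([442.31463555, -16.07713254,  65.46525695]), np.float64(0.9077508014693525)) [442.06829873 -16.47415595  69.        ] [264 285  11  11  92] [222 198  10   9  70]
tab (array([ 547.49855764, -101.13951704,   40.19483869]), np.float64(0.5342293667698371)) [ 546.91265032 -101.2638579    46.        ] [302 238  15   9  98] [279 216   7  16  87]
va (array([ 580.00091842, -190.25628736,   58.41482143]), np.float64(0.9542552239057702)) [ 579.38024558 -190.08757736   60.        ]
vb (array([ 429.4270952 , -158.62425642,   56.8587544 ]), np.float64(0.2306104807535368)) [ 429.53729097 -158.50556288   60.        ]
tape [ 524.94861633 -282.59807632   15.        ]
corners [[ 739.0396344  -105.80165837]
 [ 408.1210842   -55.51080106]
 [ 444.66289146  189.67967736]]
right edge dir deg -9.776072 575.0819 -81.167046 front edge deg 80.19851 [423.4314   63.56325]
12.75
```

View pics/s3.png

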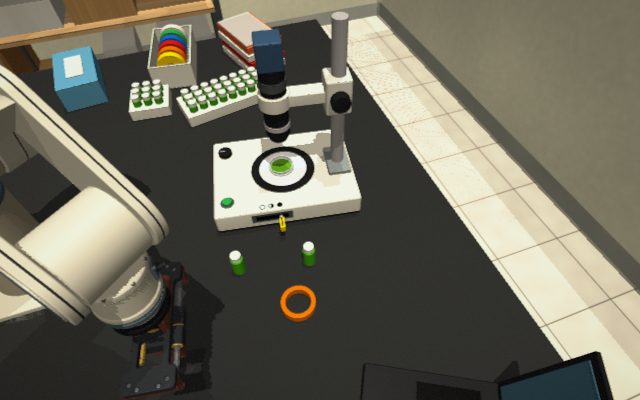

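The lever tab, now at (282,225), has moved 37 mm from its roughly 2.7 mm start, so it is at the rear stop. The button is back out at (227,203), and the vials, tape and dish haven't moved.

```bash
python3 -c "
from workcell import ctrl
print(ctrl.close_job())"
```

```text
the job is handed in; nothing more can be done
None
```

The lamp button was pressed fully in and released, the light-mode lever was pushed to its rear stop and left there, nothing else was moved, and the job was handed in at about 13 s.

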